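# Close the top canister at the torque station

## Robot

A 7-joint arm with a two-finger parallel gripper is mounted at the origin on the work surface. World frame = base frame: x ahead of the robot, y to its left, z up, the work surface at z = 0. Lengths are in m, angles in rad, forces in N, time in s.
With the tool pointing down it reaches from about 0.35 to 0.9 m from the base axis. Payload 8.1 kg.
Tool frame: the origin (TCP) lies at the very end of the fingers, on their centre line; the grasp point (between the pads) lies 19 mm behind it; z points along the fingers, y is the line along which they close (so a half turn about z gives the same grasp; the last joint's range is limited). The gripper opens to 92 mm and grips with 3 to 60 N. Pads are 19 mm wide; open, the fingers measure 130 mm over their backs; the gripper's body (75 mm by 190 mm) begins 47 mm behind the grasp point.
Start: joints at [-1.23, 0.434, 0.025, 1.573, -0.012, 1.134, -0.075], TCP at [0.268, 0.564, 0.227] pointing down, gripper open.
Joint ranges: [-2.62, 2.62], [-0.44, 2.09], [-1.27, 1.32], [0.08, 2.57], [-1.32, 4.46], [0.12, 2], [-2.74, 2.74]. Speed limits (rad/s): [2.22, 2.22, 3.01, 3.01, 3.14, 3.14, 3.14].

## Interface

Orientations are given as a rotation vector (axis times angle).
In Python, from cell import observe, get_image, sign_off, find_in, trace, place_of gives the robot as it stands. The module is installed in compiled form; this text tells all that it offers.
- The arm moves only by the shell command python3 -m handwheel 'ROWS' [OPENING] [FORCE]. ROWS is JSON, a list of rows, each a list of 6 numbers: the shift along the tool's x, y, z each as a share of 0.02 m, from -1 to 1, then the turn, a rotation vector about the tool's x, y, z each as a share of 4 degrees, from -1 to 1. A call has 1 to 8 rows; each row shifts and turns the commanded pose from where the row before left it, along the tool's axes as they then stand; what a row does not reach is not made up. A row lasts 1/12 s, in which the tool goes at most 41.7 mm and 7.16 degrees, less where a joint would pass 70% of its speed; a pose out of reach is approached as far as the arm can. A call with a number of a shift or a turn outside -1 to 1 is refused whole. A call with a gripper value outside its range is refused whole. OPENING is the opening, from 0 (shut) to 1 (fully open), set as the call begins (- or left out, the last holds). The fingers move at their own pace and stop on an object; FORCE is the grip in N (left out, the last holds). Time passes only in rows, so rows that do not move let the fingers close. It gives the time, the measured TCP pose, the force, the opening and the grip force at its end, in the units of the state.
- observe(): the state, without advancing time (a new reading comes with each control period).
- get_image(name): name is "scene" or "top" or "wrist"; returns a dict with "image" (420x560x3 uint8, red, green, blue), "fx", "fy", "cx", "cy" (pixels), "position" and "orientation" of the camera in the world. Camera axes: x right, y down, z forward; pixel columns grow to the right and rows downward; lengths in m; the calibration is good to about 2 mm. A picture is of the moment at which its call begins. There is no depth.
- sign_off(): hands the job in; it is judged then, once.
Trained networks look in the newest picture that a camera, given by its name, has taken for a name from the list of things; names that differ only in an ending like _2 or _b are one class to them, and where a whole thing is asked for, a point or a joint stands for the part that bears it (a point fixed in the world has none). Each returns a list of dicts, best first, with "score" (0 to 1); they miss things now and then, are a little off and sometimes report something else, mostly with a low value. They report only what shows in the picture. A call takes as long as a camera call.
- find_in(label, camera): "rect" ([centre column, centre row, width, height] as shares, 0 to 1, of the picture: columns of its width, rows of its height, round what is visible of it).
- trace(label, camera): "region" (420x560 bool, what is visible of it) and "rect" ([centre column, centre row, width, height] as shares, 0 to 1, of the picture: columns of its width, rows of its height, round what is visible of it).
- place_of(label, camera): "point" ([column, row] as shares, 0 to 1, of the picture: columns of its width, rows of its height: a listed point, or the origin of a listed thing).
The state is a dict: "clock": time; "joints": joint angles; "dq": joint speeds; "joint_efforts": joint torques, N m; "position": TCP position; "ee_rot": TCP orientation; "force": force on the tool from outside, world axes, zero at the start; "ft_torque": the same for the moment, N m; "width": opening from 0.0 (shut) to 1.0 (fully open); "gripper_force": force on a finger pad.
Only numpy, scipy, OpenCV 4.12 (cv2) and the standard library are available. Lean on these libraries where they do the work, as an engineer would, in place of code of your own. Each camera call takes 0.05 s, during which the arm holds its last target. There are 200 camera calls.

## Task

Take the top amber canister off the stack, holding it by its body and not by its loose lid, and set it down gently and upright, fully home in the square nest of the white torque station. Let go of it there; then grip the bar on its lid and turn the lid clockwise (seen from above) until it clicks past its detent and stays shut. Leave the closed canister in the nest, and leave the lower canister, the beaker and the two bottles standing where they are.

Things in the scene. Friction and masses are not known exactly. Their poses are not given: they have to be found in the camera images.
- canister: Top canister of the stack, to be closed: amber-brown square body 60 x 60 mm, 80 mm high without lid, pale label on each side, about 0.4 kg. Origin: centre of its underside; z up, x and y square to its sides. A hollow in its base, 50 x 50 mm, 30 mm deep, fits over the lid below: lift 30 mm before going sideways. A green tick on top at its +x edge: lid index when shut.
- lid: The top canister's white lid, turning on it: disc 44 mm across, 6 mm high, with an upright grip bar 44 mm long, 12 mm thick and 22 mm high on it (bar top 28 mm above the canister's body). Origin: on the lid's axis, 80 mm above the canister's underside; the bar lies along the lid's y, its black index mark at the +y end.
- lid_grip (a point): Centre of the grip bar, on the lid's axis, 97 mm above the canister's underside, 11 mm below the bar's top.
- lid_turn (a joint): Turn of the lid on the canister, rad, growing clockwise seen from above. At 0 the bar lies along the canister's y (index to +y); at 1.571 along its x (index to +x, at the green tick), shut against a stop. From 0.91 to 1.27 a detent resists (up to about 0.25 N m) and springs the lid back if let go; from about 1.35 on it snaps to 1.571 by itself.
- lower_canister: The lower canister of the stack, on the bench: the same shape with a shut lid; stays where it is. Origin: centre of its underside.
- station: Torque station, fixed to the bench: white box 150 x 130 mm, 50 mm high, dark display on its -x face, square nest on top. Origin: centre of its underside; z up.
- nest_floor (a point): Centre of the nest's floor, 54 mm above the bench; axes as the station's. The nest is 67 mm square with its sides along x and y, its walls 10 mm high, then flaring outward to 75 mm at 20 mm above its floor. It fits the canister in any of its four quarter turns.
- beaker: Clear plastic beaker, 64 mm across the rim, 85 mm high, loose, left alone. Origin: centre of its underside.
- bottle_a: Amber bottle with a white cap, 52 mm across, 120 mm high, loose, left alone. Origin: centre of its underside.
- bottle_b: Amber bottle with a white cap and a label, 52 mm across, 120 mm high, loose, left alone. Origin: centre of its underside.

How it is judged:
On the way, in this order (a step that is already met when the one before it is completed fails the run):
1. the top canister is lifted clear of the lower one (z of canister in the frame of lower_canister above 0.112 m), for 0.1 s.
2. the canister stands fully home in the nest, upright, let go, its lid not yet shut (x of canister in the frame of nest_floor between -0.007 and 0.007 m and y of canister in the frame of nest_floor between -0.007 and 0.007 m and z of canister in the frame of nest_floor between -0.004 and 0.005 m and angle between canister's own z axis and vertical below 0.06 rad and contact force between the fingers and canister below 0.2 N and linear speed of canister below 0.02 m/s and value of joint lid_turn below 1.1 rad), for 0.2 s.
3. in the nest, its lid is turned past the detent (x of canister in the frame of nest_floor between -0.007 and 0.007 m and y of canister in the frame of nest_floor between -0.007 and 0.007 m and z of canister in the frame of nest_floor between -0.004 and 0.005 m and angle between canister's own z axis and vertical below 0.06 rad and value of joint lid_turn above 1.48 rad), for 0.2 s.
At the end, for the whole second after the job is handed in: The canister stands at rest in the nest (within 7 mm of its centre, underside within 5 mm of its floor, within 0.06 rad of upright), its lid turned past the detent (lid_turn over 1.48); the lower canister and the three bystanders stand upright within 30 mm of where they began (all of step 3 and linear speed of canister below 0.02 m/s and angle between lower_canister's own z axis and vertical below 0.06 rad and distance of each of beaker, bottle_a, bottle_b, lower_canister from where it was at the start of the episode below 0.03 m and angle between each of beaker, bottle_a, bottle_b's own z axis and vertical below 0.1 rad); the robot touches nothing.
It fails at once if the lid is gripped (over 3 N) while the canister is not in the nest (contact force between the fingers and lid above 3 N and distance between canister and nest_floor above 0.02 m).
It fails at once if the canister is dropped (falls freely faster than 0.5 m/s, about 13 mm) (linear speed of canister above 0.5 m/s and contact force between the fingers and canister below 0.1 N).
It fails at once if the canister is tipped by more than 0.5 rad (angle between canister's own z axis and vertical above 0.5 rad).
It fails at once if the beaker, a bottle or the lower canister is knocked over or pushed more than 30 mm (angle between any of beaker, bottle_a, bottle_b, lower_canister's own z axis and vertical above 0.4 rad or distance of any of beaker, bottle_a, bottle_b, lower_canister from where it was at the start of the episode above 0.03 m).
It also fails if it takes over 51 s, if anything falls off the work surface, if the arm or the gripper's body presses on something with over 40 N, if the wrist force passes 120 N, or if a joint passes its speed limit or range.

## Working session

There is one attempt and no reset: what is moved stays moved. The work goes in short steps, Python scripts to look and compute and a shell command to move; the robot and the scene stay as the last step left them, time stands still between calls to the robot, and variables do not carry over. Pictures are saved under pics/ and viewed, at most 10 in all, crops included, and the job is handed in when it is done.

```bash
mkdir -p pics; cat > h.py <<'E'
import numpy as np, cv2
from scipy.spatial.transform import Rotation as R
from cell import *
def cam(n):
    c=get_image(n); o=np.array(c['orientation'],float)
    c['R']=R.from_rotvec(o).as_matrix() if o.shape==(3,) else (o if o.shape==(3,3) else R.from_quat(o).as_matrix())
    return c
def save(c,f): cv2.imwrite('pics/'+f,c['image'][:,:,::-1])
def onz(c,p,z,px=False):
    u,v=(p if px else (p[0]*560,p[1]*420))
    d=c['R']@np.array([(u-c['cx'])/c['fx'],(v-c['cy'])/c['fy'],1]); P=np.array(c['position'])
    return P+d*(z-P[2])/d[2]
def ray(c,p):
    d=c['R']@np.array([(p[0]*560-c['cx'])/c['fx'],(p[1]*420-c['cy'])/c['fy'],1]); return np.array(c['position']),d/np.linalg.norm(d)
def tri(rs):
    A=sum(np.eye(3)-np.outer(d,d) for _,d in rs); b=sum((np.eye(3)-np.outer(d,d))@P for P,d in rs); return np.linalg.solve(A,b)
def proj(c,X):
    x=c['R'].T@(np.array(X)-np.array(c['position'])); return np.array([c['fx']*x[0]/x[2]+c['cx'],c['fy']*x[1]/x[2]+c['cy']])
E
python3 - <<'E'
from h import *
np.set_printoptions(precision=4,suppress=True)
print(observe())
cs={}
for n in('scene','top'):
    cs[n]=c=cam(n); save(c,n+'0.png'); print(n,c['position'],c['orientation'],c['fx'])
for l in('canister','lid','lid_grip','lower_canister','station','nest_floor','beaker','bottle_a'):
    r={n:place_of(l,n) for n in cs}
    for n in r: print(l,n,[(np.round(np.array(q['point'])*[560,420],1).tolist(),round(q['score'],2)) for q in r[n][:3]])
    if r['scene'] and r['top']:
        rs=[ray(cs[n],r[n][0]['point']) for n in r]; X=tri(rs); print('   ',X,[np.round(proj(cs[n],X)-np.array(r[n][0]['point'])*[560,420],1) for n in r])
E
```

```text
{'clock': 0.0, 'joints': array([-1.2296,  0.4352,  0.025 ,  1.5741, -0.0116,  1.134 , -0.0751]), 'dq': array([-0.0006,  0.0006, -0.    , -0.0007,  0.0003,  0.0005, -0.0002]), 'joint_efforts': array([ -0.0009, -66.786 ,   0.9845, -31.4461,  -0.0604,   0.043 ,
         0.0002]), 'position': array([0.2682, 0.564 , 0.2259]), 'ee_rot': array([-0.6915, -3.0643,  0.0025]), 'force': array([ 0.2091, -0.6086, -0.4313]), 'ft_torque': array([-0.0746, -0.0053, -0.0019]), 'gripper_force': 0.0, 'width': 0.9990818661683016}
scene [ 1.3488 -0.3049  0.8839] [-1.9908 -1.3524  0.5639] 492.74387438893365
top [ 0.4685 -0.0033  0.9909] [-2.119   2.1576 -0.1748] 437.1275341572385
canister scene [([166.2, 199.8], 0.67)]
canister top []
lid scene [([157.8, 177.6], 0.84)]
lid top [([391.6, 279.2], 0.92)]
    [ 0.4742 -0.2209  0.1615] [array([0.9, 0.1]), array([1. , 0.3])]
lid_grip scene [([156.9, 172.5], 0.74)]
lid_grip top [([394.7, 279.3], 0.83)]
    [ 0.4742 -0.2216  0.1768] [array([0.4, 0.1]), array([0.5, 0.1])]
lower_canister scene [([169.6, 229.6], 0.66)]
lower_canister top [([374.0, 280.9], 0.54)]
    [ 0.4737 -0.2209 -0.0078] [array([-0.9, -0.1]), array([-0.9, -0.3])]
station scene [([336.9, 184.7], 0.62), ([168.3, 227.4], 0.16)]
station top [([170.4, 277.9], 0.83)]
    [0.4885 0.2354 0.0073] [array([-0.8,  0.1]), array([-1. , -0.3])]
nest_floor scene []
nest_floor top [([163.8, 280.1], 0.6)]
beaker scene [([267.4, 231.0], 0.85)]
beaker top [([274.1, 234.6], 0.89)]
    [0.5804 0.0005 0.0072] [array([ 0.1, -0. ]), array([0.1, 0. ])]
bottle_a scene [([283.8, 278.1], 0.89), ([250.6, 206.5], 0.69)]
bottle_a top [([279.8, 176.3], 0.92), ([279.8, 284.8], 0.72)]
    [ 0.719  -0.0145 -0.0053] [array([-0.1,  0. ]), array([-0.1, -0. ])]
```

View pics/scene0.png

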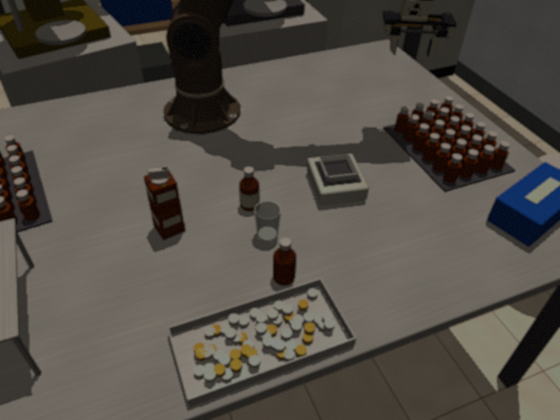

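View pics/top0.png

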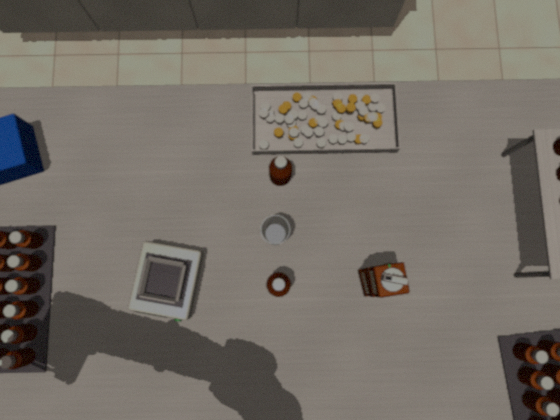

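The scene shows the stack at (166,200), station at (337,178), beaker (267,220) and bottles (249,190) and (285,265). The top view shows the stack at (385,280) and the station at (165,280), slightly rotated. Next I'll zoom in for the yaws.

```bash
python3 - <<'E'
from h import *
c=cam('top'); im=c['image'][:,:,::-1]
a=cv2.resize(im[230:330,120:215],None,fx=4.2,fy=6*.7,interpolation=3); b=cv2.resize(im[230:330,345:430],None,fx=4.2,fy=4.2,interpolation=3)
o=np.hstack([a,b]); o=cv2.convertScaleAbs(o,alpha=1.6); cv2.imwrite('pics/crop.png',o); print(o.shape)
E
```

```text
(420, 756, 3)
```

View pics/crop.png

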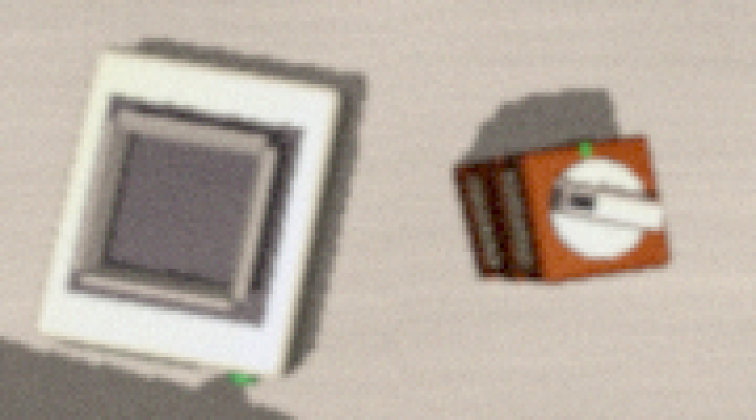

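The station (left) is turned about 10° clockwise in the picture. The canister (right) has its green tick at the top (+x is picture up) and the index at the left, so the lid is about 17° past 0. Next I'll compute the poses.

```bash
python3 - <<'E'
from h import *
np.set_printoptions(precision=4,suppress=True)
c=cam('top')
def rect(P,z,off):
    W=np.array([onz(c,(off+p[0]/4.2-.4,230+p[1]/4.2-.4),z,True)[:2] for p in P])
    e=np.roll(W,-1,0)-W; print('centre',W.mean(0),'sides',np.linalg.norm(e,axis=1),'yaw(mod90)',np.degrees(np.arctan2(e[:,1],e[:,0]))%90)
    return W
rect([(105,50),(340,88),(285,375),(38,333)],.05,120)
rect([(523,155),(648,137),(668,262),(543,280)],.16,345-399/1)if 0 else rect([(523-399,155),(648-399,137),(668-399,262),(543-399,280)],.16,345)
rect([(108,108),(300,128),(262,325),(70,292)],.05,120)
a,b=[onz(c,(345+(x-399)/4.2,230+y/4.2),.188,True)[:2] for x,y in((552,196),(662,212))]
print('bar',(a+b)/2,np.linalg.norm(a-b),np.degrees(np.arctan2(*(a-b)[::-1])))
# contour-based
for l in('station','canister','lid'):
    for n in ('top','scene'):
        t=trace(l,n)
        if t: print(l,n,t[0]['score'],cv2.minAreaRect(cv2.findNonZero(t[0]['region'].astype(np.uint8))))
gr=place_of('nest_floor','top'); print(onz(c,gr[0]['point'],.054))
E
```

```text
centre [0.4837 0.2336] sides [0.1228 0.1452 0.1262 0.1448] yaw(mod90) [79.8251 79.6678 79.5966 78.3449]
centre [ 0.4749 -0.2189] sides [0.0572 0.0558 0.0566 0.0557] yaw(mod90) [7.0651 5.4802 6.9758 6.1111]
centre [0.4824 0.2372] sides [0.099  0.0997 0.0985 0.0935] yaw(mod90) [83.0603 79.7552 79.4622 79.9486]
bar [ 0.4757 -0.2174] 0.04779938306891959 80.72594754423704
station top 0.95 ((166.1444091796875, 280.4415283203125), (63.72231674194336, 72.71028137207031), 11.633633613586426)
station scene 0.75 ((337.5384826660156, 178.80772399902344), (48.37354278564453, 58.17229080200195), 82.87498474121094)
canister top 0.59 ((387.62841796875, 280.1676025390625), (34.105838775634766, 39.77125930786133), 79.11447143554688)
canister scene 0.77 ((161.97647094726562, 189.89413452148438), (47.07391357421875, 31.88878059387207), 77.47119140625)
lid top 0.85 ((392.7500305175781, 279.25), (25.45584487915039, 21.920310974121094), 45.0)
lid scene 0.56 ((158.72772216796875, 175.77723693847656), (17.01513671875, 20.59726905822754), 84.2894058227539)
[0.4835 0.2313 0.054 ]
```

```bash
cat >> h.py <<'E'
def need(x,y,z,psi):
    s=observe(); M=R.from_rotvec(s['ee_rot']).as_matrix(); p=np.radians(psi)
    T=np.column_stack([[-np.sin(p),np.cos(p),0],[np.cos(p),np.sin(p),0],[0,0,-1]])
    print('t %.2f pos'%s['clock'],s['position'].round(4),'j',s['joints'].round(2),'F',s['force'].round(1),'grip %.1f w %.3f'%(s['gripper_force'],s['width']))
    print('shift(rows)',(M.T@(np.array([x,y,z])-s['position'])/.02).round(2),'after turn',(T.T@(np.array([x,y,z])-s['position'])/.02).round(2),'turn(rows)',(R.from_matrix(M.T@T).as_rotvec(degrees=True)/4).round(2))
E
python3 -m handwheel '[[0,0,-0.5,0,0,1],[0,0,-0.5,0,0,1],[0,0,-0.5,0,0,1],[0,0,0,0,0,1],[0,0,0,0,0,1],[0,0,0,0,0,1],[0,0,0,0,0,1],[0,0,0,0,0,1]]' 1 30 && python3 -m handwheel '[[0,0,0,0,0,1],[0,0,0,0,0,1],[0,0,0,0,0,1],[0,0,0,0,0,1],[0,0,0,0,0,1],[0,0,0,0,0,1],[0,0,0,0,0,0.5],[0,0,0,0,0,0]]'
python3 -c "
from h import *
need(.4745,-.22,.26,6.4)"
```

```text
clock: 2.02
position: [0.2683, 0.5645, 0.2568]
ee_rot: [-1.514, -2.753, -0.0]
force: [-0.4, -0.9, -0.0]
width: 1.0
gripper_force: 0.0
clock: 2.68
position: [0.2683, 0.5645, 0.2567]
ee_rot: [2.092, 2.343, -0.0]
force: [0.5, -0.0, 0.4]
width: 0.998
gripper_force: 0.0
t 2.68 pos [0.2683 0.5645 0.2567] j [-1.38  0.42  0.25  1.54 -0.11  1.2  -1.  ] F [ 0.5 -0.   0.4] grip 0.0 w 0.998
shift(rows) [-40.14   5.82  -0.16] after turn [-40.13   5.88  -0.16] turn(rows) [0.   0.   0.02]
```

```bash

python3 -m handwheel '[[-1,0.15,0,0,0,0],[-1,0.15,0,0,0,0],[-1,0.15,0,0,0,0],[-1,0.15,0,0,0,0],[-1,0.15,0,0,0,0],[-1,0.15,0,0,0,0],[-1,0.15,0,0,0,0],[-1,0.15,0,0,0,0]]' >/dev/null
python3 -m handwheel '[[-1,0.15,0,0,0,0],[-1,0.15,0,0,0,0],[-1,0.15,0,0,0,0],[-1,0.15,0,0,0,0],[-1,0.15,0,0,0,0],[-1,0.15,0,0,0,0],[-1,0.15,0,0,0,0],[-1,0.15,0,0,0,0]]' >/dev/null
python3 -m handwheel '[[-1,0.15,0,0,0,0],[-1,0.15,0,0,0,0],[-1,0.15,0,0,0,0],[-1,0.15,0,0,0,0],[-1,0.15,0,0,0,0],[-1,0.15,0,0,0,0],[-1,0.15,0,0,0,0],[-1,0.15,0,0,0,0]]' >/dev/null
python3 -m handwheel '[[-1,0.15,0,0,0,0],[-1,0.15,0,0,0,0],[-1,0.15,0,0,0,0],[-1,0.15,0,0,0,0],[-1,0.15,0,0,0,0],[-1,0.15,0,0,0,0],[-1,0.15,0,0,0,0],[-1,0.15,0,0,0,0]]' >/dev/null
python3 -m handwheel '[[-1,0.15,0,0,0,0],[-1,0.15,0,0,0,0],[-1,0.15,0,0,0,0],[-1,0.15,0,0,0,0],[-1,0.15,0,0,0,0],[-1,0.15,0,0,0,0],[-1,0.15,0,0,0,0],[0,0,0,0,0,0]]' >/dev/null
python3 - <<'E'
from h import *
need(.4745,-.22,.26,6.4)
c=cam('wrist'); save(c,'wrist1.png'); print(c['position'],c['fx'])
for l in('canister','lid','lid_grip'):
    print(l,[(onz(c,q['point'],{'canister':.08,'lid':.16,'lid_grip':.177}[l]).round(4),round(q['score'],2)) for q in place_of(l,'wrist')[:2]])
t=trace('canister','wrist')
E
```

```text
t 6.02 pos [ 0.4741 -0.2009  0.2571] j [-0.34  0.27  0.81  1.84 -0.21  1.12  0.66] F [-0.5 -0.5 -0.2] grip 0.0 w 1.003
shift(rows) [-0.95 -0.09 -0.14] after turn [-0.95 -0.09 -0.14] turn(rows) [0.01 0.04 0.01]
[ 0.46550164 -0.12297995  0.41551009] 366.69953262461814
canister []
lid [(array([ 0.4718, -0.2187,  0.16  ]), 0.84)]
lid_grip [(array([ 0.4742, -0.2193,  0.177 ]), 0.87)]
```

View pics/wrist1.png

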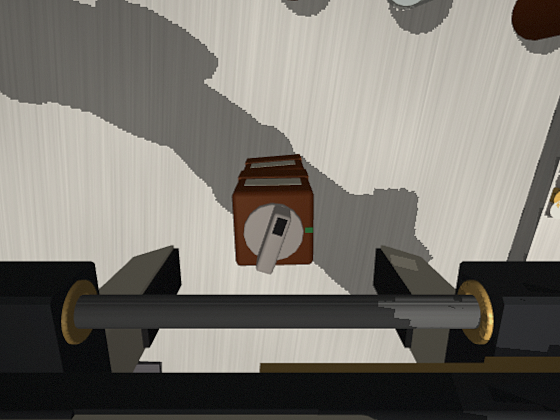

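The wrist picture shows the canister top square to the fingers: corners near (234,193), (314,191), (313,265), (238,266), with the tick to the right and the bar tilted.

```bash
python3 - <<'E'
from h import *
np.set_printoptions(precision=4,suppress=True)
c=cam('wrist')
W=np.array([onz(c,p,.16,True)[:2] for p in((234,193),(314,191),(313,265),(238,266))]); e=np.roll(W,-1,0)-W
print(W.mean(0),np.linalg.norm(e,axis=1),np.degrees(np.arctan2(e[:,1],e[:,0]))%90)
a,b=[onz(c,p,.188,True)[:2] for p in((283,207),(264,272))]; print((a+b)/2,np.linalg.norm(a-b),np.degrees(np.arctan2(*(a-b)[::-1])))
E
```

```text
[ 0.4748 -0.2129] [0.0575 0.0583 0.0573 0.0576] [8.1083 7.5506 7.4535 7.7821]
[ 0.4735 -0.2101] 0.04813278818707776 81.26889858451183
```

```bash

python3 -m handwheel '[[-0.85,0,0,0,0,-0.15],[0,0,1,0,0,0],[0,0,1,0,0,0],[0,0,1,0,0,0],[0,0,1,0,0,0],[0,0,0.5,0,0,0],[0,0,0,0,0,0],[0,0,0,0,0,0]]' 
python3 - <<'E'
from h import *
need(.4745,-.218,.128,7)
c=cam('scene'); im=c['image'][100:260,80:260,::-1]; cv2.imwrite('pics/s2.png',cv2.convertScaleAbs(cv2.resize(im,None,fx=3.5,fy=3.5,interpolation=2),alpha=1.7))
E
```

```text
clock: 6.98
position: [0.4758, -0.2136, 0.167]
ee_rot: [-2.077, -2.356, 0.0]
force: [0.1, -0.7, 0.4]
width: 1.002
gripper_force: 0.0
t 6.98 pos [ 0.4758 -0.2136  0.167 ] j [-0.24  0.39  0.76  1.94 -0.33  0.93  0.8 ] F [ 0.1 -0.7  0.4] grip 0.0 w 1.002
shift(rows) [-0.21 -0.09  1.95] after turn [-0.21 -0.09  1.95] turn(rows) [-0.01 -0.    0.05]
```

View pics/s2.png

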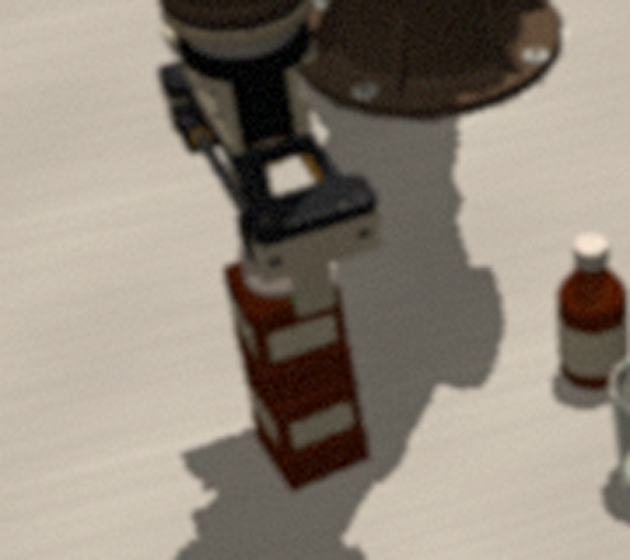

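The picture shows the fingers straddling the top canister, a little to the +y side. I'll shift 6 mm, descend and close.

```bash

python3 -m handwheel '[[-0.3,-0.05,0,0,0,0],[0,0,0.7,0,0,0],[0,0,0.7,0,0,0],[0,0,0.5,0,0,0],[0,0,0,0,0,0],[0,0,0,0,0,0]]' && python3 -m handwheel '[[0,0,0,0,0,0],[0,0,0,0,0,0],[0,0,0,0,0,0],[0,0,0,0,0,0],[0,0,0,0,0,0],[0,0,0,0,0,0],[0,0,0,0,0,0]]' 0.5 30
python3 - <<'E'
from h import *
need(.4745,-.22,.128,7)
E
```

```text
clock: 7.53
position: [0.4755, -0.2203, 0.129]
ee_rot: [-2.079, -2.356, 0.0]
force: [0.5, -0.5, -0.2]
width: 1.001
gripper_force: 0.0
clock: 8.12
position: [0.4752, -0.2201, 0.1288]
ee_rot: [-2.078, -2.355, 0.0]
force: [-2.0, 0.4, 2.7]
width: 0.65
gripper_force: 29.9
t 8.12 pos [ 0.4752 -0.2201  0.1288] j [-0.19  0.45  0.72  1.98 -0.39  0.86  0.86] F [-2.   0.4  2.7] grip 29.9 w 0.650
shift(rows) [ 0.01 -0.04  0.04] after turn [ 0.01 -0.04  0.04] turn(rows) [-0.   -0.    0.04]
```

Gripped at 60 mm width. Now the lift.

```bash

python3 -m handwheel '[[0,0,-0.3,0,0,0],[0,0,-0.5,0,0,0],[0,0,-0.7,0,0,0],[0,0,-0.8,0,0,0],[0,0,-0.8,0,0,0],[0,0,-0.8,0,0,0],[0,0,-0.7,0,0,0],[0,0,-0.4,0,0,0]]' && python3 -m handwheel '[[0,0,-0.3,0,0,0],[0,0,0,0,0,0],[0,0,0,0,0,0]]'
python3 - <<'E'
from h import *
need(.4837,.2336,.235,-10.5)
c=cam('wrist'); save(c,'w2.png')
E
```

```text
clock: 8.78
position: [0.4759, -0.2203, 0.2307]
ee_rot: [2.077, 2.355, 0.002]
force: [1.1, -0.2, -4.9]
width: 0.652
gripper_force: 29.9
clock: 9.03
position: [0.4754, -0.2197, 0.2345]
ee_rot: [-2.078, -2.356, -0.0]
force: [-0.7, -0.2, -5.4]
width: 0.653
gripper_force: 29.9
t 9.03 pos [ 0.4754 -0.2197  0.2345] j [-0.28  0.31  0.8   1.85 -0.25  1.08  0.74] F [-0.7 -0.2 -5.4] grip 29.9 w 0.653
shift(rows) [ 2.244e+01  3.240e+00 -2.000e-02] after turn [22.36 -3.72 -0.03] turn(rows) [-0.   -0.    4.42]
```

View pics/w2.png

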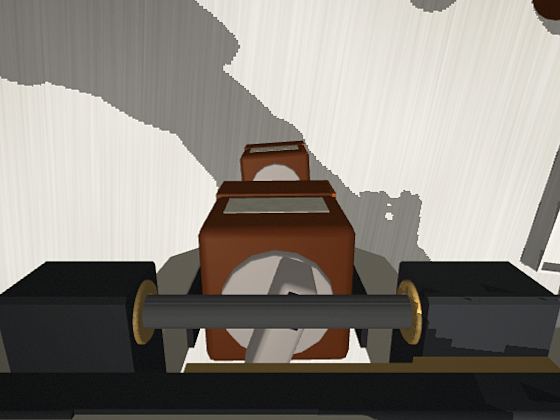

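The wrist picture shows the canister held upright, with its top face from about rows 235–358 and columns 202–354; the lower canister stays behind at (275,160). Now I'll carry it to the station.

```bash
python3 - <<'E'
from h import *
c=cam('wrist'); s=observe(); M=R.from_rotvec(s['ee_rot']).as_matrix()
W=np.array([onz(c,p,s['position'][2]+.0315,True) for p in((202,235),(354,235),(350,358),(207,360))])
print((M.T@(W.mean(0)-s['position'])).round(4), np.linalg.norm(np.roll(W,-1,0)-W,axis=1))
E
python3 -m handwheel '[[0,0,0,0,0,0.5],[0,0,0,0,0,1],[0,0,0,0,0,1],[0,0,0,0,0,1],[0,0,0,0,0,0.9],[0.3,-0.05,0,0,0,0],[0.6,-0.1,0,0,0,0],[0.8,-0.13,0,0,0,0]]' >/dev/null
python3 -m handwheel '[[0.9,-0.15,0,0,0,0],[0.9,-0.15,0,0,0,0],[0.9,-0.15,0,0,0,0],[0.9,-0.15,0,0,0,0],[0.9,-0.15,0,0,0,0],[0.9,-0.15,0,0,0,0],[0.9,-0.15,0,0,0,0],[0.9,-0.15,0,0,0,0]]' >/dev/null
python3 -m handwheel '[[0.9,-0.15,0,0,0,0],[0.9,-0.15,0,0,0,0],[0.9,-0.15,0,0,0,0],[0.9,-0.15,0,0,0,0],[0.9,-0.15,0,0,0,0],[0.9,-0.15,0,0,0,0],[0.9,-0.15,0,0,0,0],[0.9,-0.15,0,0,0,0]]' >/dev/null
python3 -m handwheel '[[0.9,-0.15,0,0,0,0],[0.9,-0.15,0,0,0,0],[0.9,-0.15,0,0,0,0],[0.9,-0.15,0,0,0,0],[0.7,-0.1,0,0,0,0],[0.4,-0.1,0,0,0,0],[0,0,0,0,0,0],[0,0,0,0,0,0]]'
python3 - <<'E'
from h import *
need(.4837,.2336,.235,-10.5)
c=cam('wrist'); save(c,'w3.png')
c=cam('scene'); im=c['image'][70:220,250:410,::-1]; cv2.imwrite('pics/s3.png',cv2.convertScaleAbs(cv2.resize(im,None,fx=4,fy=4,interpolation=2),alpha=1.7))
E
```

```text
[ 0.0012  0.0011 -0.0315] [0.05640617 0.05437697 0.05916666 0.05534238]
clock: 11.8
position: [0.4822, 0.2012, 0.2345]
ee_rot: [2.413, 2.011, -0.001]
force: [-0.3, -0.4, -4.6]
width: 0.651
gripper_force: 29.9
t 11.80 pos [0.4822 0.2012 0.2345] j [-1.09  0.3   0.77  1.85 -0.24  1.08 -0.41] F [-0.3 -0.4 -4.6] grip 29.9 w 0.651
shift(rows) [ 1.61 -0.22 -0.03] after turn [ 1.61 -0.22 -0.03] turn(rows) [-0.    0.01  0.03]
```

View pics/w3.png

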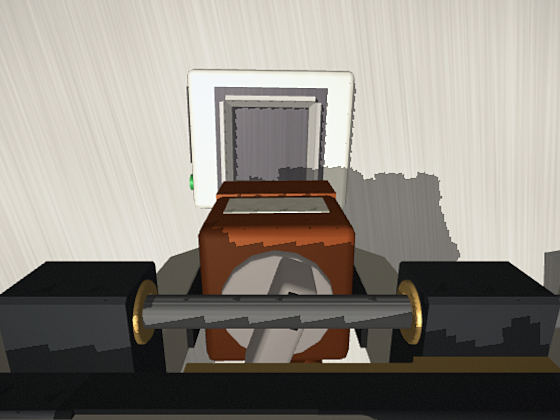

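The wrist picture shows the station square to the tool: box far corners at (188,71) and (354,71), nest rim far edge near row 98 (columns 221–326), floor far edge near row 107 (columns 233–309).

```bash
python3 - <<'E'
from h import *
np.set_printoptions(precision=4,suppress=True)
c=cam('wrist'); s=observe(); M=R.from_rotvec(s['ee_rot']).as_matrix()
ux=M[:,0]
for nm,a,b,z,h in(('box',(188,71),(354,71),.05,.065),('rim',(221,98),(326,98),.074,.0375),('floor',(233,107),(309,107),.054,.0335)):
    A,B=onz(c,a,z,True),onz(c,b,z,True); d=B-A
    print(nm,'width %.4f'%np.linalg.norm(d),'yaw',np.degrees(np.arctan2(d[1],d[0])),'centre',((A+B)/2-ux*h)[:2])
for l in('nest_floor','station'):
    for n in('wrist','top','scene'):
        k=cam(n); print(l,n,[(onz(k,q['point'],.054 if l[0]=='n' else 0)[:2],round(q['score'],2)) for q in place_of(l,n)[:2]])
E
```

```text
box width 0.1462 yaw -10.525708976470225 centre [0.4841 0.2348]
rim width 0.0877 yaw -10.529315989131783 centre [0.4873 0.2391]
floor width 0.0679 yaw -10.530550908867754 centre [0.4842 0.2357]
nest_floor wrist [(array([0.4841, 0.2374]), 0.67)]
nest_floor top []
nest_floor scene [(array([0.4866, 0.2399]), 0.56)]
station wrist [(array([0.482 , 0.2388]), 0.89)]
station top [(array([0.4861, 0.2369]), 0.86)]
station scene [(array([0.483 , 0.2401]), 0.84)]
```

```bash

python3 -m handwheel '[[0.8,-0.1,0,0,0,0],[0.88,-0.1,0,0,0,0],[0,0,0.8,0,0,0],[0,0,0.9,0,0,0],[0,0,0.9,0,0,0],[0,0,0.9,0,0,0],[0,0,0.7,0,0,0],[0,0,0.5,0,0,0]]' >/dev/null;  python3 -m handwheel '[[0,0,0.3,0,0,0],[0,0,0,0,0,0],[0,0,0,0,0,0]]'
python3 - <<'E'
from h import *
need(.4843,.235,.135,-10.5)
c=cam('scene'); a=c['image'][110:220,280:400,::-1]; k=cam('top'); b=k['image'][230:340,110:220,::-1]
o=np.hstack([cv2.resize(q,None,fx=3.4,fy=3.4,interpolation=2) for q in(a,b)]); cv2.imwrite('pics/s4.png',cv2.convertScaleAbs(o,alpha=1.7))
E
```

```text
clock: 13.47
position: [0.4848, 0.2359, 0.135]
ee_rot: [2.414, 2.011, 0.0]
force: [-0.5, 0.2, -5.3]
width: 0.653
gripper_force: 29.9
t 13.47 pos [0.4848 0.2359 0.135 ] j [-1.05  0.45  0.68  1.93 -0.37  0.88 -0.36] F [-0.5  0.2 -5.3] grip 29.9 w 0.653
shift(rows) [-0.05 -0.02 -0.  ] after turn [-0.05 -0.02 -0.  ] turn(rows) [ 0.   -0.    0.02]
```

View pics/s4.png

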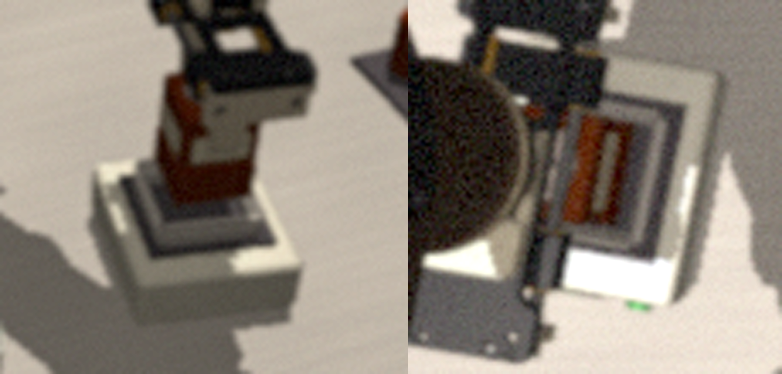

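The scene half shows the canister hovering centred over the nest frame; the top half agrees. I'll lower it gently and watch the force.

```bash

python3 -m handwheel '[[0,0,0.3,0,0,0],[0,0,0.3,0,0,0],[0,0,0.3,0,0,0],[0,0,0,0,0,0]]' | sed -n '2p;4p';  python3 -m handwheel '[[0,0,0.2,0,0,0],[0,0,0.2,0,0,0],[0,0,0,0,0,0]]'| sed -n '2p;4p'; python3 -m handwheel '[[0,0,0.2,0,0,0],[0,0,0,0,0,0],[0,0,0,0,0,0]]'| sed -n '2p;4p'
```

```text
position: [0.4837, 0.2353, 0.1154]
force: [-0.8, 0.1, -5.6]
position: [0.4842, 0.2353, 0.108]
force: [-0.8, -0.5, -5.1]
position: [0.4845, 0.2354, 0.1046]
force: [-0.1, 0.6, -5.5]
```

```bash

python3 -m handwheel '[[0,0,0.08,0,0,0],[0,0,0,0,0,0],[0,0,0,0,0,0]]' | sed -n '2p;4p';  python3 -m handwheel '[[0,0,0.05,0,0,0],[0,0,0,0,0,0],[0,0,0,0,0,0]]'| sed -n '2p;4p'
```

```text
position: [0.4846, 0.2355, 0.1032]
force: [0.1, -0.2, -5.0]
position: [0.4846, 0.2356, 0.1027]
force: [-3.9, -1.0, 5.6]
```

Seated on the floor, with the weight taken at the expected height. Now release, rise and measure the lid.

```bash

python3 -m handwheel '[[0,0,0,0,0,0],[0,0,0,0,0,0],[0,0,0,0,0,0],[0,0,0,0,0,0],[0,0,0,0,0,0],[0,0,0,0,0,0]]' 1 | tail -3; python3 -m handwheel '[[0,0,-0.8,0,0,0],[0,0,-1,0,0,0],[0,0,-1,0,0,0],[0,0,-1,0,0,0],[0,0,-1,0,0,0],[0,0,0,0,0,0]]' | sed -n '2p;4p'
python3 -m handwheel '[[-1,0,-0.5,0,0,0],[-1,0,0,0,0,0],[0,0,0,0,0,0],[0,0,0,0,0,0]]' | sed -n '2p;4p'
python3 - <<'E'
from h import *
np.set_printoptions(precision=4,suppress=True)
need(.484,.2355,.13,-27)
for n in('wrist','top','scene'):
    c=cam(n)
    if n=='wrist': save(c,'w5.png')
    for l,z in(('canister',.054),('lid',.134),('lid_grip',.151)): print(n,l,[(onz(c,q['point'],z)[:2],round(q['score'],2)) for q in place_of(l,n)[:2]])
E
```

```text
force: [0.5, 0.5, -0.1]
width: 0.992
gripper_force: 0.0
position: [0.4866, 0.236, 0.2016]
force: [0.5, -0.2, 1.0]
position: [0.4771, 0.1953, 0.208]
force: [0.1, 0.9, 0.0]
t 16.23 pos [0.4771 0.1953 0.208 ] j [-1.07  0.32  0.76  1.91 -0.26  1.01 -0.39] F [0.1 0.9 0. ] grip 0.0 w 1.000
shift(rows) [ 2.04 -0.03  3.9 ] after turn [ 1.95 -0.61  3.9 ] turn(rows) [-0.01 -0.01  4.12]
wrist canister [(array([0.4865, 0.2364]), 0.57)]
wrist lid [(array([0.4856, 0.2369]), 0.64)]
wrist lid_grip [(array([0.4848, 0.2371]), 0.73)]
top canister [(array([0.4832, 0.2306]), 0.62)]
top lid []
top lid_grip [(array([0.4823, 0.2056]), 0.66)]
scene canister [(array([0.4753, 0.2451]), 0.86), (array([ 0.6291, -0.0161]), 0.16)]
scene lid [(array([0.4858, 0.2317]), 0.67)]
scene lid_grip [(array([0.4766, 0.2467]), 0.59)]
```

View pics/w5.png

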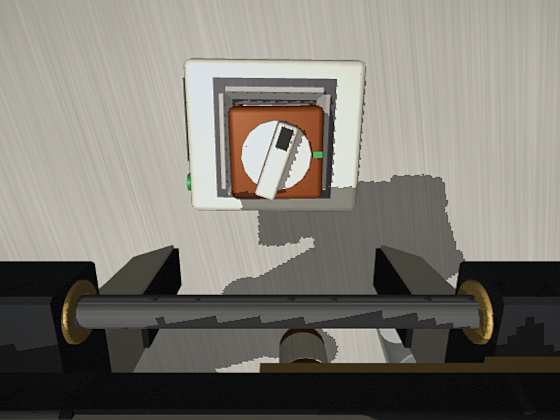

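The canister sits square in the nest at (277,152), tick on the right. The bar runs from (266,197) to (287,125), so it needs about 16° clockwise of tool alignment. I'll move over the lid, turn, descend to TCP z 0.143 (just above the disc) and grip.

```bash

python3 -m handwheel '[[1,0,0,0,0,0],[1,0,0,0,0,0],[0.1,0,0,0,0,1],[0,0,0,0,0,1],[0,0,0,0,0,1],[0,0,0,0,0,1],[0,0,0,0,0,0.05],[0,0,0,0,0,0]]' 1| sed -n '2p;4p'
python3 - <<'E'
from h import *
need(.485,.2365,.143,-27)
E
```

```text
position: [0.4849, 0.2375, 0.2081]
force: [0.3, -0.7, 0.3]
t 17.50 pos [0.4849 0.2375 0.2081] j [-1.15  0.38  0.81  1.85 -0.32  1.04 -0.67] F [ 0.3 -0.7  0.3] grip 0.0 w 1.001
shift(rows) [-0.04  0.03  3.25] after turn [-0.04  0.03  3.25] turn(rows) [0.   0.   0.12]
```

```bash

python3 -m handwheel '[[-0.04,0.03,1,0,0,0],[0,0,1,0,0,0],[0,0,0.9,0,0,0],[0,0,0.35,0,0,0],[0,0,0,0,0,0],[0,0,0,0,0,0]]' | sed -n '2p;4p'
python3 -m handwheel '[[0,0,0,0,0,0],[0,0,0,0,0,0],[0,0,0,0,0,0],[0,0,0,0,0,0],[0,0,0,0,0,0],[0,0,0,0,0,0],[0,0,0,0,0,0],[0,0,0,0,0,0]]' 0 25
python3 - <<'E'
from h import *
need(.485,.2365,.143,-117)
E
```

```text
position: [0.4853, 0.2363, 0.1435]
force: [0.5, 0.5, -0.4]
clock: 18.67
position: [0.4851, 0.2365, 0.1432]
ee_rot: [-2.673, -1.65, -0.0]
force: [-0.6, -0.8, 0.2]
width: 0.472
gripper_force: 0.0
t 18.67 pos [0.4851 0.2365 0.1432] j [-1.1   0.46  0.76  1.93 -0.4   0.91 -0.6 ] F [-0.6 -0.8  0.2] grip 0.0 w 0.472
shift(rows) [-0.   -0.    0.01] after turn [-0.    0.    0.01] turn(rows) [-0.   -0.   22.59]
```

```bash

python3 -m handwheel '[[0,0,0,0,0,0],[0,0,0,0,0,0],[0,0,0,0,0,0],[0,0,0,0,0,0],[0,0,0,0,0,0],[0,0,0,0,0,0],[0,0,0,0,0,0],[0,0,0,0,0,0]]' |tail -3
python3 -m handwheel '[[0,0,0,0,0,0],[0,0,0,0,0,0],[0,0,0,0,0,0],[0,0,0,0,0,0]]' | tail -3
```

```text
force: [-1.6, 0.3, 1.5]
width: 0.124
gripper_force: 24.9
force: [-3.4, 0.1, 1.8]
width: 0.126
gripper_force: 24.9
```

Gripped the bar (12 mm). Turning clockwise.

```bash

python3 -m handwheel '[[0,0,0,0,0,0.8],[0,0,0,0,0,0.8],[0,0,0,0,0,0.8],[0,0,0,0,0,0.8],[0,0,0,0,0,0.8],[0,0,0,0,0,0.8],[0,0,0,0,0,0.8],[0,0,0,0,0,0.8]]' |tail -5
python3 -m handwheel '[[0,0,0,0,0,0.8],[0,0,0,0,0,0.8],[0,0,0,0,0,0.8],[0,0,0,0,0,0.8],[0,0,0,0,0,0.8],[0,0,0,0,0,0.8],[0,0,0,0,0,0],[0,0,0,0,0,0]]' |tail -5
python3 -c "
from h import *
need(.485,.2365,.143,-101); print(observe()['ft_torque'])"
```

```text
position: [0.4853, 0.2363, 0.143]
ee_rot: [2.974, 1.012, 0.001]
force: [-0.5, 1.7, -2.1]
width: 0.127
gripper_force: 24.9
position: [0.4853, 0.2365, 0.1431]
ee_rot: [3.099, 0.51, 0.001]
force: [-0.6, 1.2, -1.2]
width: 0.13
gripper_force: 24.9
t 21.00 pos [0.4853 0.2365 0.1431] j [-1.23  0.54  0.98  1.94 -0.55  0.96 -1.23] F [-0.6  1.2 -1.2] grip 24.9 w 0.130
shift(rows) [-0.02 -0.    0.  ] after turn [-0.01  0.    0.  ] turn(rows) [ 0.01 -0.01  7.42]
[0.05984052 0.2959699  0.10820474]
```

```bash

python3 -m handwheel '[[0,0,0,0,0,0.8],[0,0,0,0,0,0.8],[0,0,0,0,0,0.8],[0,0,0,0,0,0.8],[0,0,0,0,0,0.8],[0,0,0,0,0,0.8],[0,0,0,0,0,0.8],[0,0,0,0,0,0.8]]' |tail -5
python3 -m handwheel '[[0,0,0,0,0,0.6],[0,0,0,0,0,0],[0,0,0,0,0,0],[0,0,0,0,0,0]]' |tail -5
python3 -c "
from h import *
need(.485,.2365,.143,-101); print(observe()['ft_torque'])"
```

```text
position: [0.4849, 0.2364, 0.143]
ee_rot: [-3.136, 0.194, 0.001]
force: [-1.8, 0.6, -0.6]
width: 0.128
gripper_force: 25.0
position: [0.4852, 0.2362, 0.143]
ee_rot: [3.131, -0.255, 0.0]
force: [0.0, -0.6, -3.5]
width: 0.126
gripper_force: 25.0
t 22.00 pos [0.4852 0.2362 0.143 ] j [-1.3   0.6   1.12  1.94 -0.65  1.01 -1.61] F [ 0.  -0.6 -3.5] grip 25.0 w 0.126
shift(rows) [-0.01 -0.01  0.  ] after turn [-0.01 -0.01  0.  ] turn(rows) [ 0.   -0.    0.42]
[-0.09060026  0.06487191 -0.04274014]
```

```bash

python3 -m handwheel '[[0,0,0,0,0,0.2],[0,0,0,0,0,0],[0,0,0,0,0,0]]' |tail -3
python3 -m handwheel '[[0,0,0,0,0,0],[0,0,0,0,0,0],[0,0,0,0,0,0],[0,0,0,0,0,0],[0,0,0,0,0,0],[0,0,0,0,0,0]]' 1|tail -3
python3 -m handwheel '[[0,0,-0.5,0,0,0],[0,0,-1,0,0,0],[0,0,-1,0,0,0],[0,0,-1,0,0,0],[-1,0,-0.5,0,0,0],[-1,0,0,0,0,0],[0,0,0,0,0,0],[0,0,0,0,0,0]]' | sed -n '2p;4p'
python3 - <<'E'
from h import *
need(.485,.2365,.2,-101)
save(cam('wrist'),'w6.png')
E
```

```text
force: [0.1, 0.2, -4.2]
width: 0.13
gripper_force: 25.0
force: [-0.0, -0.4, 0.9]
width: 0.514
gripper_force: 0.0
position: [0.4451, 0.2442, 0.2237]
force: [0.2, -0.2, 0.4]
t 23.42 pos [0.4451 0.2442 0.2237] j [-1.49  0.46  1.26  1.92 -0.49  1.12 -1.79] F [ 0.2 -0.2  0.4] grip 0.0 w 0.995
shift(rows) [2.03 0.03 1.19] after turn [ 2.03 -0.    1.19] turn(rows) [-0.02  0.01  0.22]
```

View pics/w6.png

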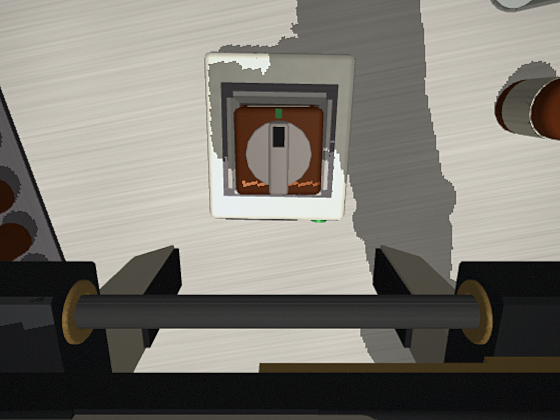

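The picture shows the canister square in the nest at (278,150). The black index (278,137) lines up with the green tick (278,113), so the lid is shut, and the gripper is clear of everything.

```bash
python3 -c "
from cell import sign_off
print(sign_off())"
```

```text
the job is handed in; nothing more can be done
None
```

The job is handed in: the amber canister stands upright in the nest with its lid turned shut (index at the green tick in the last picture), and the arm passed nothing else closely, though I did not re-measure the lower canister, beaker or bottles before handing in.

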